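# Tally and present a carrier of finished glass

## Task

Book this batch on the bench tally counter: swing its sprung lever to its stop and let it spring all the way back. Then take by its handle bar the carrier that has the two glass pieces in it (not the empty one), lift it about 10 cm clear of the pale kiln shelf it stands on, and hold it there steady and level with both pieces in their seats; finish while holding it in the air. Leave the other things on the bench where they are.

Things in the scene. Friction and masses are not known exactly. Their poses are not given: they have to be found in the camera images.
- lever (a joint): The counter's flat steel lever, turning about a vertical pin on the counter's lid. Value 0 = at rest, where a spring holds it; it grows counter-clockwise seen from above to the stop at 0.9 rad. The spring asks for about 1.1 N at the peg at rest and 2.5 N at the stop, and brings the lever back when let go.
- pivot (a point): Point on the lever's axis, 58 mm above the bench, over the middle of the counter's lid. Axes are the counter's: z up, -x its front with the number wheels. Seen from above the lever points 0.45 rad clockwise from -x at rest (towards -x and some +y) and 0.45 rad counter-clockwise from -x at the stop.
- peg (a point): The upright round black peg at the end of the lever, 85 mm from the axis: diameter 15 mm, 42 mm tall, from 55 to 97 mm above the bench; this point is its centre, 76 mm above the bench. The flat lever under it, 14 mm wide, has its top 61 mm above the bench. The peg is free on all sides but for the lever under it.
- shelfplate: Fixed pale plaster-coloured kiln shelf, 280 (x) x 400 (y) x 20 mm, lying flat on the bench; the two carriers stand side by side on it. Origin at the centre of its underside, z up.
- carrier_handle (a point): Centre of the handle bar of the loaded wooden carrier. The bar runs along the carrier's x: 20 mm wide (y), 22 mm high, 208 mm long, between two end posts 12 x 40 mm; its centre is 137 mm above the carrier's underside (axes: z up). At least 40 mm is free between the bar and the glass below it. Loaded mass 0.65 to 0.85 kg, balanced within 10 mm of the bar's middle.
- carrier: The loaded carrier (the one with the two glass pieces): base 232 (x) x 96 (y) x 12 mm, 148 mm high in all. Origin at the centre of its underside, axes as for its handle.
- seat_a (a point): Middle of the floor of the loaded carrier's seat on its -x side (60 mm from its middle, 12 mm above its underside): 72 mm square inside a lip 10 mm high.
- seat_b (a point): The same of the seat on its +x side.
- dome_foot (a point): Centre of the underside of the orange-red glass dome paperweight: diameter 68 mm, 45 mm high, about 0.27 kg, standing loose in one of the two seats.
- bud_foot (a point): Centre of the underside of the orange-red glass bud-shaped piece with a narrow neck: diameter 66 mm, 72 mm high, about 0.24 kg, standing loose in the other seat.
- empty: A second carrier exactly like the first but empty, standing beside it about 200 mm away; either may be on the left. Origin at the centre of its underside. To be left alone.
- counter: The tally counter, fixed to the bench: a grey box 90 (x) x 72 (y) mm, lid 50 mm above the bench, on a steel foot 120 x 100 x 6 mm. Origin at the centre of the foot's underside; axes as for the pivot.
- waxtin: Bystander: round flat aluminium tin, diameter 52 mm, 24 mm high, on the kiln shelf between the carriers; origin at its underside.
- frit: Bystander: green glass jar, diameter 60 mm, 85 mm high; origin at its underside.
- jacks: Bystander: steel glassworker's jacks with wooden legs lying on the bench between the robot and the counter, 260 mm long, under 20 mm high; origin 55 mm short of the ends of the wooden legs.
- paddle: Bystander: black flat paddle with a wooden handle lying on the bench, 270 mm long, 16 mm high; origin near its middle.
- cup: Bystander: open steel cup, diameter 70 mm, 85 mm high; origin at its underside.
- woodtray: Bystander: open dark wooden box 120 x 100 x 50 mm; origin at its underside.
Mind the look-alikes: they are no part of the job. Leave any purple look-alike of the carrier alone.

How it is judged:
By the outcome, as a careful person would: the job done as asked, in the order asked, and still so for the second after the job is handed in, while the arm keeps its last pose, push and grip.
It also fails if it takes over 61 s, if anything falls off the work surface, if the arm or the gripper's body presses on something with over 40 N, if the wrist force passes 120 N, or if a joint passes its speed limit or range.

## Robot

A 6-joint arm with a two-finger parallel gripper is mounted at the origin on the work surface. World frame = base frame: x ahead of the robot, y to its left, z up, the work surface at z = 0. Lengths are in m, angles in rad, forces in N, time in s.
With the tool pointing down it reaches from about 0.35 to 0.95 m from the base axis. Payload 17.4 kg.
Tool frame: the origin (TCP) lies midway between the tips of the shut fingers; the grasp point (between the pads) lies 19 mm behind it; x points along the fingers, y is the direction in which the jaws open and shut, and the axes are right-handed (so a half turn about x gives the same grasp; the last joint's range is limited). The gripper opens to 93 mm and grips with 3 to 60 N. Pads are 15 mm wide; open, the fingers measure 128 mm over their backs; the gripper's body (75 mm by 188 mm) begins 65 mm behind the grasp point.
Start: joints at [-1.206, 0.116, 1.442, -0, 1.584, -0.038], TCP at [0.265, -0.621, 0.219] pointing down, gripper open.
Joint ranges: [-2.83, 2.83], [-0.83, 2.19], [0.07, 2.5], [-1.14, 4.28], [0.01, 3], [-2.97, 2.97]. Speed limits (rad/s): [1.89, 1.89, 2.22, 3.14, 3.14, 3.14].

## Interface

Orientations are given as a unit quaternion [x, y, z, w].
In Python, from bench import robot gives the robot as it stands.
- The arm moves only by the tool apply_moves, never from a script. Its argument "steps" is a list that holds one entry, the list of rows, each a list of 4 numbers: the shift along the world's x, y, z scaled (see below), then the turn about the world's z scaled (see below). In form: [[[tx, ty, tz, yaw], ...]]. A call has 1 to 10 rows; each row is the pose to reach, as a shift and turn from the pose commanded when the call began, turning the shorter way round; what a row does not reach only later rows make up. The controller multiplies each number of a shift by 40 cm and each number of a turn by 180 degrees. A row lasts 1/10 s, in which the tool goes at most 50 mm and 8.59 degrees, less where a joint would pass 70% of its speed; a pose out of reach is approached as far as the arm can. A call with a number of a shift or a turn outside -1 to 1 is refused whole. A call with a gripper value outside its range is refused whole. "grip" is the opening, from 0 (shut) to 1 (fully open), set as the call begins (left out, the last holds). The fingers move at their own pace and stop on an object; "squeeze" is the grip in N (left out, the last holds). Time passes only in rows, so rows that repeat a pose let the fingers close. It gives the time, the measured TCP pose, the force and the opening at its end, in the units of the state.
- robot.get_state(): the state, without advancing time (a new reading comes with each control period).
- robot.read_camera(name): name is "scene" or "side" or "wrist"; returns a dict with "img" (420x560x3 uint8, red, green, blue), "mtx" (3x3 intrinsics, pixels), "eye" and "attitude" of the camera in the world; the wrist camera has in their place "mount" (4x4, takes a point from camera to tool coordinates, whose origin is the TCP and whose axes are the tool frame's). Camera axes: x right, y down, z forward; pixel columns grow to the right and rows downward; lengths in m; the calibration is good to about 2 mm. A picture is of the moment at which its call begins: read the wrist's pose just before it. There is no depth.
- robot.job_done(): hands the job in, once; it reports no verdict.
Trained networks look in the newest picture that a camera, given by its name, has taken for a name from the list of things; names that differ only in an ending like _2 or _b are one class to them, and where a whole thing is asked for, a point or a joint stands for the part that bears it (a point fixed in the world has none). Each returns a list of dicts, best first, with "conf" (0 to 1); they miss things now and then, are a little off and sometimes report something else, mostly with a low value. They report only what shows in the picture. A call takes as long as a camera call. They do not tell look-alikes from the thing itself.
- robot.spot_in(target, camera): "xyz" ([x, y, z] in m, in world coordinates, good to about 4 mm: the middle of the surface that is visible of it).
- robot.cut_out(target, camera): "region" (420x560 bool, what is visible of it).
The state is a dict: "time": time; "joint_pos": joint angles; "qd": joint speeds; "effort": joint torques, N m; "ee_pos": TCP position; "ee_rot": TCP orientation; "ft_force": force on the tool from outside, world axes, zero at the start; "ft_torque": the same for the moment, N m; "width": opening from 0.0 (shut) to 1.0 (fully open).
Only numpy, scipy, OpenCV 4.12 (cv2) and the standard library are available. Lean on these libraries where they do the work, as an engineer would, in place of code of your own. Each camera call takes 0.05 s, during which the arm holds its last target. There are 200 camera calls.

## Working session

There is one attempt and no reset: what is moved stays moved. The work goes in short steps, Python scripts to look and compute and a tool call to move; the robot and the scene stay as the last step left them, time stands still between calls to the robot, and variables do not carry over. Pictures are saved under pics/ and viewed, about 8 in all and at most 12, crops included, and the job is handed in when it is done.

Besides the shell and the picture viewer there is one more tool, called after "Emit:" in YAML: its name, and indented under it one key for each argument. apply_moves: Moves the arm, as the interface text tells. Its arguments: {"type":"object","properties":{"steps":{"type":"array"},"grip":{"type":"number"},"squeeze":{"type":"number"}},"required":["steps"]}

```bash
mkdir -p pics; ls
cat > h.py <<'E'
from bench import robot
import numpy as np, cv2
def snap(cam,fn=None):
    c=robot.read_camera(cam)
    if fn: cv2.imwrite('pics/'+fn,cv2.cvtColor(c['img'],cv2.COLOR_RGB2BGR))
    return c
E
python3 - <<'E'
from h import *
for cam in ['scene','side']:
    c=snap(cam,cam+'0.png'); print(cam,c['eye'],c['attitude'],c['mtx'].tolist() if hasattr(c['mtx'],'tolist') else c['mtx'])
    for n in ['lever','peg','counter','carrier','carrier_handle','dome_foot','bud_foot','empty','shelfplate','jacks','waxtin','frit','cup','woodtray','paddle']:
        try: print(n,[(np.round(d['xyz'],3).tolist(),round(d['conf'],2)) for d in robot.spot_in(n,cam)])
        except Exception as e: print(n,e)
s=robot.get_state(); print(s)
E
```

```text
pics
scene [1.09006203 0.30106183 1.04946645] [ 0.50037659  0.81254756 -0.25832654 -0.15052288] [[403.92428025991586, 0.0, 278.6531693223298], [0.0, 403.92428025991586, 205.59552426475872], [0.0, 0.0, 1.0]]
lever [([0.538, -0.28, 0.062], 0.77)]
peg [([0.541, -0.279, 0.062], 0.59)]
counter [([0.583, -0.291, 0.045], 0.72), ([0.54, 0.525, 0.019], 0.21)]
carrier [([0.604, 0.064, 0.068], 0.94), ([0.256, 0.3, 0.024], 0.92)]
carrier_handle [([0.602, 0.063, 0.066], 0.95), ([0.258, 0.303, 0.019], 0.86), ([0.592, -0.522, 0.057], 0.59)]
dome_foot [([0.545, 0.066, 0.066], 0.61)]
bud_foot [([0.657, 0.064, 0.07], 0.5), ([0.541, -0.279, 0.061], 0.27), ([0.602, 0.062, 0.071], 0.2)]
empty [([0.616, 0.26, 0.04], 0.79), ([0.584, -0.29, 0.048], 0.7), ([0.6, 0.064, 0.065], 0.68)]
shelfplate [([0.624, 0.174, 0.022], 0.9), ([0.601, 0.062, 0.067], 0.55), ([0.788, -0.154, 0.075], 0.46), ([0.315, -0.189, 0.013], 0.26)]
jacks [([0.312, -0.189, 0.011], 0.78)]
waxtin [([0.588, 0.156, 0.044], 0.53)]
frit [([0.792, -0.157, 0.075], 0.82)]
cup [([0.59, -0.522, 0.057], 0.81), ([0.622, 0.173, 0.017], 0.28)]
woodtray [
[... 1008 characters left out ...]
, -0.484, 0.012], 0.86)]
{'time': 1.6, 'joint_pos': array([-1.20580723e+00,  1.16012398e-01,  1.44160675e+00, -2.39835677e-05,
        1.58402606e+00, -3.78240278e-02]), 'qd': array([ 1.10066740e-03, -1.05085307e-03, -8.80397637e-04, -3.67312196e-05,
        1.54162924e-03,  1.52027328e-03]), 'effort': array([-6.83675034e-05, -7.21008611e+01, -6.22753143e+01,  7.80069362e-02,
        1.84161030e-02,  2.93894982e-05]), 'ee_pos': array([ 0.26457398, -0.620983  ,  0.21863358]), 'ee_rot': array([-0.69280207, -0.1414719 ,  0.69282486, -0.14143799]), 'ft_force': array([-0.48424463,  1.03916357, -0.43112937]), 'ft_torque': array([-0.01958946,  0.06950429, -0.02814571]), 'width': 0.9972728754777066}
```

View pics/scene0.png

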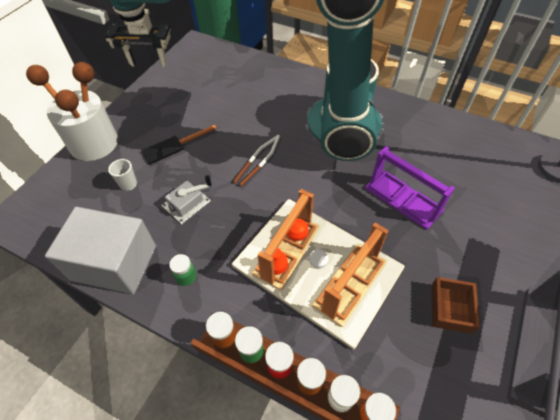

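View pics/side0.png

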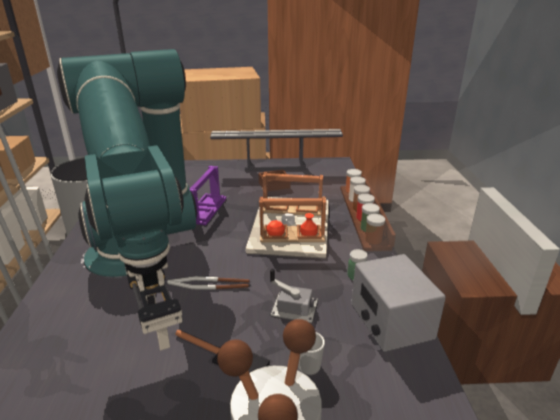

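Scene: the carrier candidates are loaded brown (287,238) with red glass, empty brown (352,275) and purple (410,188). The description picks the one at (287,238). The counter is at (187,200) with its black peg at (209,181). One close crop comes next to check this.

Run:
```python
import cv2,numpy as np
a=cv2.imread('pics/scene0.png')
p=cv2.resize(a[165:230,150:225],(375,325),interpolation=cv2.INTER_CUBIC)   # x5, off 150,165
q=cv2.resize(a[180:310,225:330],(420,520),interpolation=cv2.INTER_CUBIC)   # x4, off 225,180
o=np.zeros((520,795,3),np.uint8); o[:325,:375]=p; o[:,375:]=q
b=cv2.imread('pics/side0.png'); r=cv2.resize(b[265:320,260:325],(227,192),interpolation=cv2.INTER_CUBIC) #x3.5
o[328:520,:227]=r
cv2.imwrite('pics/crop1.png',o)
```

```text
(no output)
```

View pics/crop1.png

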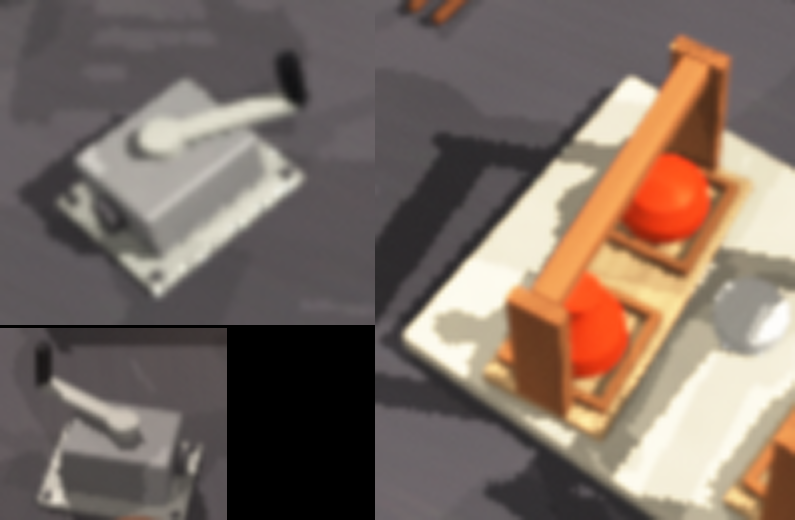

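The crop confirms the choice: this carrier holds a red dome and a red bud. The lever peg centre is at about scene (208.6,180.6) and the pivot at (181.4,192.4).

```bash
cat >> h.py <<'E'
from scipy.spatial.transform import Rotation as R
C={'scene':([1.09006203,0.30106183,1.04946645],[0.50037659,0.81254756,-0.25832654,-0.15052288],(403.924,278.653,205.5955)),
 'side':([0.48509349,-1.30770632,0.87711574],[0.86217372,-0.01937616,0.00998558,-0.50614359],(441.8426,278.4668,211.786))}
def bp(cam,u,v,z):
    e,q,(f,cx,cy)=C[cam]; e=np.array(e); d=R.from_quat(q).apply([(u-cx)/f,(v-cy)/f,1]); return np.round(e+d*(z-e[2])/d[2],4)
def tri(p,q):
    A=[];b=[]
    for cam,(u,v) in (('scene',p),('side',q)):
        e,qq,(f,cx,cy)=C[cam]; d=R.from_quat(qq).apply([(u-cx)/f,(v-cy)/f,1]); d/=np.linalg.norm(d); M=np.eye(3)-np.outer(d,d); A.append(M); b.append(M@np.array(e))
    return np.linalg.lstsq(np.vstack(A),np.hstack(b),rcond=None)[0].round(4)
E
python3 - <<'E'
from h import *
print('peg top',bp('scene',207.8,175.8,.097),'peg c',bp('scene',208.6,180.6,.076),'bot',bp('scene',209.6,186,.055),'side',bp('side',260+42/3.5,265+(365-328)/3.5,.076))
print('pivot',bp('scene',181.4,192.4,.061),bp('side',260+124/3.5,265+(425-328)/3.5,.061))
print('foot corners',[bp('scene',150+x/5,165+y/5,.006) for x,y in [(158,297),(305,180),(60,203)]])
print('handle',[bp('scene',225+(x-375)/4,180+y/4,.168) for x,y in [(700,50),(541,298)]],[bp('side',u,v,.168) for u,v in [(261,200),(326,203)]])
s=robot.get_state(); r=R.from_quat(s['ee_rot']).as_matrix(); print(r.round(3))
w=robot.read_camera('wrist'); print(w['mount'],w['mtx'])
E
```

```text
peg top [ 0.5042 -0.2538  0.097 ] peg c [ 0.5062 -0.2535  0.076 ] bot [ 0.5103 -0.251   0.055 ] side [ 0.5097 -0.2594  0.076 ]
pivot [ 0.5733 -0.3119  0.061 ] [ 0.5745 -0.3226  0.061 ]
foot corners [array([ 0.6454, -0.275 ,  0.006 ]), array([ 0.5307, -0.2417,  0.006 ]), array([ 0.615 , -0.3712,  0.006 ])]
handle [array([0.4781, 0.0596, 0.168 ]), array([0.6934, 0.0517, 0.168 ])] [array([0.482 , 0.0478, 0.168 ]), array([0.7034, 0.0151, 0.168 ])]
[[-0.     0.392 -0.92 ]
 [ 0.    -0.92  -0.392]
 [-1.    -0.     0.   ]]
[[-5.87001129e-04 -2.76499055e-01  9.61014010e-01 -1.67318168e-01]
 [ 9.99999728e-01 -5.92353913e-04  4.40384497e-04 -3.95841837e-04]
 [ 4.47494512e-04  9.61014007e-01  2.76499327e-01 -7.59842899e-02]
 [ 0.00000000e+00  0.00000000e+00  0.00000000e+00  1.00000000e+00]] [[356.2935584    0.         286.85975339]
 [  0.         356.2935584  210.95422265]
 [  0.           0.           1.        ]]
```

Emit:
apply_moves:
  steps:
    - [[0.63, 0.995, -0.125, 0.283], [0.63, 0.995, -0.125, 0.283], [0.63, 0.995, -0.125, 0.283], [0.63, 0.995, -0.125, 0.283], [0.63, 0.995, -0.125, 0.283], [0.63, 0.995, -0.125, 0.283], [0.63, 0.995, -0.125, 0.283], [0.63, 0.995, -0.125, 0.283], [0.63, 0.995, -0.125, 0.283], [0.63, 0.995, -0.125, 0.283]]
  grip: 0
  squeeze: 20

```text
time: 2.65
ee_pos: [0.5179, -0.2198, 0.1683]
ee_rot: [0.564, 0.426, -0.564, 0.426]
ft_force: [1.1, -1.1, -0.4]
width: 0.19
```

Emit:
apply_moves:
  steps:
    - [[0, 0, 0, 0], [0, 0, 0, 0], [0, 0, 0, 0]]

```text
time: 2.95
ee_pos: [0.5162, -0.2238, 0.1688]
ee_rot: [-0.565, -0.425, 0.565, -0.426]
ft_force: [-0.9, -1.3, -0.5]
width: 0.005
```

```bash
cat >> h.py <<'E'
def wproj(w,s,P):
    r=R.from_quat(s['ee_rot']).as_matrix(); T=np.eye(4);T[:3,:3]=r;T[:3,3]=s['ee_pos']; T=T@np.array(w['mount'])
    p=np.linalg.inv(T)@np.append(P,1); k=w['mtx']@p[:3]; return (k[:2]/k[2]).round(1)
def wbp(w,s,u,v,z):
    r=R.from_quat(s['ee_rot']).as_matrix(); T=np.eye(4);T[:3,:3]=r;T[:3,3]=s['ee_pos']; T=T@np.array(w['mount'])
    d=T[:3,:3]@np.linalg.inv(w['mtx'])@[u,v,1]; e=T[:3,3]; return (e+d*(z-e[2])/d[2]).round(4)
E
python3 - <<'E'
from h import *
s=robot.get_state(); print({k:np.round(v,3).tolist() for k,v in s.items()}); print(R.from_quat(s['ee_rot']).as_matrix().round(3))
w=snap('wrist','w1.png')
for P in [(.511,-.26,.097),(.511,-.26,.061),(.574,-.317,.063)]: print(wproj(w,s,P))
for n in ['peg','lever','counter']: print(n,[(np.round(d['xyz'],3).tolist(),round(d['conf'],2)) for d in robot.spot_in(n,'wrist')])
E
```

```text
{'time': 2.95, 'joint_pos': [-0.454, -0.112, 1.751, -0.0, 1.503, -0.175], 'qd': [-0.01, -0.002, -0.001, 0.002, -0.001, 0.003], 'effort': [1.394, -51.765, -61.359, 0.115, 0.027, 0.004], 'ee_pos': [0.516, -0.224, 0.169], 'ee_rot': [-0.565, -0.425, 0.565, -0.426], 'ft_force': [-0.935, -1.253, -0.451], 'ft_torque': [-0.068, -0.086, 0.033], 'width': 0.005}
[[ 0.     0.961 -0.276]
 [-0.    -0.276 -0.961]
 [-1.     0.     0.   ]]
[294.8 268.6]
[293.9 249.8]
[383.1 291.5]
peg [([0.545, -0.289, 0.064], 0.69)]
lever [([0.548, -0.288, 0.062], 0.86)]
counter [([0.573, -0.285, 0.046], 0.9)]
```

View pics/w1.png

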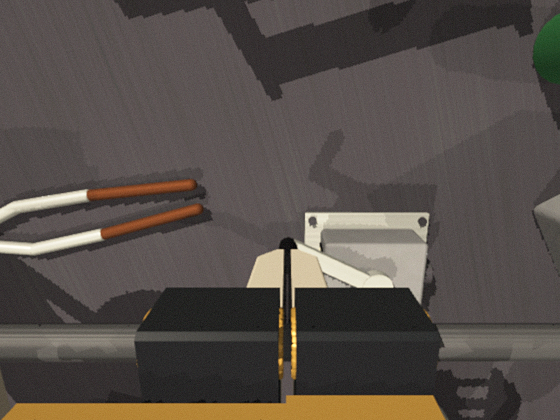

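The peg shows at (288,244), just past the shut fingertips and in line with them. The jacks are at (100,215), well clear. Next: descend, then push along n = (-0.276,-0.961).

Emit:
apply_moves:
  steps:
    - [[-0.01, 0.0025, -0.12, 0], [-0.01, 0.0025, -0.22, 0], [-0.01, 0.0025, -0.2475, 0], [-0.01, 0.0025, -0.2475, 0]]

```text
time: 3.55
ee_pos: [0.5119, -0.222, 0.0688]
ee_rot: [-0.564, -0.426, 0.565, -0.425]
ft_force: [-0.0, -0.5, 0.4]
width: -0.002
```

Emit:
apply_moves:
  steps:
    - [[-0.007, -0.024, 0, 0], [-0.014, -0.048, 0, 0], [-0.021, -0.072, 0, 0], [-0.028, -0.096, 0, 0], [-0.028, -0.096, 0, 0]]

```text
time: 4.05
ee_pos: [0.5012, -0.2618, 0.0702]
ee_rot: [0.565, 0.425, -0.565, 0.426]
ft_force: [0.5, 0.9, 0.5]
width: 0.006
```

Run:
```python
from h import *
s=robot.get_state(); print(s['ee_pos'],s['ft_force'],s['ft_torque'])
w=snap('wrist','w2.png')
```

```text
[ 0.50123396 -0.26184681  0.07020967] [0.52508682 0.89626332 0.49201355] [ 0.15487175 -0.21085462  0.00453216]
```

View pics/w2.png

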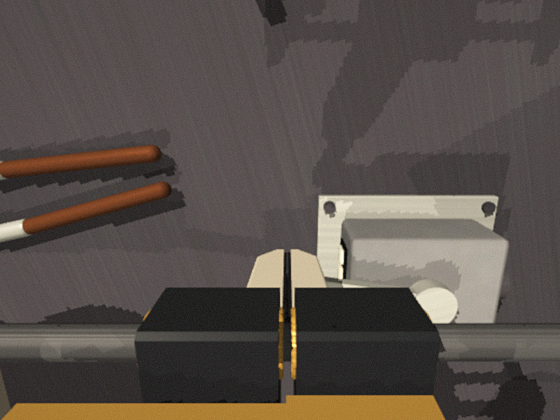

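Emit:
apply_moves:
  steps:
    - [[-0.006, -0.02, 0, 0], [-0.012, -0.04, 0, 0], [-0.018, -0.06, 0, 0], [-0.024, -0.08, 0, 0], [-0.03, -0.1, 0, 0], [-0.03, -0.1, 0, 0]]

```text
time: 4.7
ee_pos: [0.4892, -0.3014, 0.0697]
ee_rot: [0.565, 0.425, -0.565, 0.425]
ft_force: [1.0, 2.0, 0.9]
width: 0.007
```

Run:
```python
from h import *
s=robot.get_state(); print(s['ee_pos'],s['ft_force'],s['ft_torque'])
w=snap('wrist','w3.png')
a=cv2.imread('pics/w3.png')[170:330,200:540]; b=cv2.imread('pics/w2.png')
print('pivot from w2',wbp(w,dict(ee_pos=[0.50123,-0.26184,.0702],ee_rot=s['ee_rot']),434,297,.064))
sc=snap('scene','s3.png'); im=cv2.imread('pics/s3.png')[150:240,130:240]
o=np.zeros((520,680,3),np.uint8); o[:320]=cv2.resize(a,(680,320)); 
o[320:,:244]=cv2.resize(im,(244,200)); cv2.imwrite('pics/c3.png',o)
```

```text
[ 0.48922679 -0.30135042  0.06967656] [0.98898749 1.97742747 0.88755754] [ 0.39223796 -0.36451466 -0.02629413]
pivot from w2 [ 0.5713 -0.3051  0.064 ]
```

View pics/c3.png

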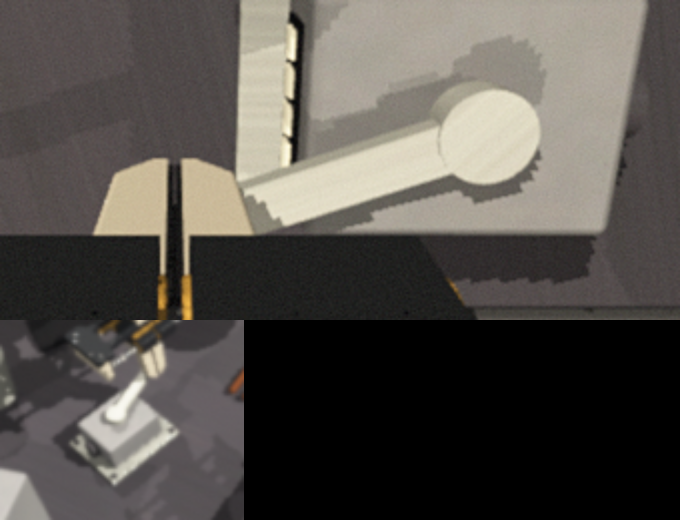

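Run:
```python
from h import *
s=robot.get_state(); w=robot.read_camera('wrist')
n=np.array([-.276,-.961]);u=np.array([-.961,.276])
P=wbp(w,s,445,238.5,.064); L=wbp(w,s,200+275/2,170+202/2,.061); print(P,L)
d=(L-P)[:2]; print('lever ang',np.degrees(np.arctan2(d@n,d@u)))
d=(s['ee_pos']-P)[:2]; print('tcp u,s',d@u,d@n)
for c in [(535,60),(0,0)]: pass
# foot front edge direction
a=wbp(w,s,200+240/2,170+20/2,.006);b=wbp(w,s,200+236/2,170+170/2,.006); print('front edge',a,b,np.degrees(np.arctan2(*(a-b)[:2][::-1])), 'n',np.degrees(np.arctan2(n[1],n[0])))
```

```text
[ 0.5702 -0.3114  0.064 ] [ 0.5126 -0.3154  0.061 ]
lever ang 19.996605598325598
tcp u,s 0.08076828573160395 0.01190924071404279
front edge [ 0.518  -0.2763  0.006 ] [ 0.5033 -0.3275  0.006 ] 73.98073129381096 n -106.02410965757494
```

The lever is at +20° of +25.8°, and the peg is in contact with about 2.2 N. Now creep to the stop.

Emit:
apply_moves:
  steps:
    - [[-0.002, -0.007, 0, 0], [-0.004, -0.014, 0, 0], [-0.004, -0.014, 0, 0]]

```text
time: 5.15
ee_pos: [0.4879, -0.3061, 0.0697]
ee_rot: [0.565, 0.426, -0.565, 0.426]
ft_force: [4.7, 2.9, 0.5]
width: 0.006
```

Emit:
apply_moves:
  steps:
    - [[-0.001, -0.004, 0, 0], [-0.002, -0.007, 0, 0], [-0.002, -0.007, 0, 0]]

```text
time: 5.45
ee_pos: [0.4871, -0.3088, 0.0697]
ee_rot: [0.565, 0.426, -0.565, 0.426]
ft_force: [3.9, 3.4, -0.5]
width: 0.002
```

Run:
```python
from h import *
s=robot.get_state(); print(s['ee_pos'],s['ft_force'],s['ft_torque'])
```

```text
[ 0.48709309 -0.30879828  0.06965317] [ 3.87396626  3.43811533 -0.47704707] [ 0.44658594 -0.77690567  0.0638842 ]
```

Run:
```python
from h import *
s=robot.get_state(); w=snap('wrist','w4.png'); print(s['ft_force'])
cv2.imwrite('pics/c4.png',cv2.resize(cv2.imread('pics/w4.png')[170:330,200:540],(680,320)))
for P in [(.489,-.327,.097),(.489,-.327,.061)]: print(wproj(w,s,P))
```

```text
[ 3.87396626  3.43811533 -0.47704707]
[304.  324.6]
[301.  286.2]
```

View pics/c4.png

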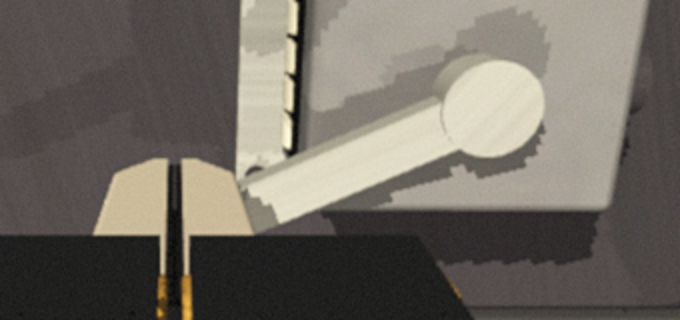

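```bash
cat > ang.py <<'E'
from h import *
import sys
s=robot.get_state(); w=robot.read_camera('wrist'); x1,y1,x2,y2=map(float,sys.argv[1:])
n=np.array([-.276,-.961]);u=np.array([-.961,.276])
P=wbp(w,s,200+x1/2,170+y1/2,.064); L=wbp(w,s,200+x2/2,170+y2/2,.061)
d=(L-P)[:2]; print('lever ang',np.degrees(np.arctan2(d@n,d@u)))
d=(s['ee_pos']-P)[:2]; print('tcp u,s',d@u,d@n,P)
E
python3 ang.py 494 108 275 200
```

```text
lever ang 26.44695256340476
tcp u,s 0.08084671092234595 0.01983504798926203 [ 0.5703 -0.312   0.064 ]
```

Emit:
apply_moves:
  steps:
    - [[-0.001, -0.004, 0, 0], [-0.002, -0.007, 0, 0], [-0.002, -0.007, 0, 0]]

```text
time: 5.85
ee_pos: [0.4869, -0.3103, 0.0696]
ee_rot: [0.565, 0.426, -0.564, 0.425]
ft_force: [9.4, 14.6, 0.9]
width: 0.008
```

The force jumped to 17 N, so the lever is at its stop. Retreat back along the line past rest, then go up.

Emit:
apply_moves:
  steps:
    - [[0.008, 0.028, 0, 0], [0.016, 0.056, 0, 0], [0.024, 0.084, 0, 0], [0.032, 0.112, 0, 0], [0.04, 0.14, 0, 0], [0.048, 0.168, 0, 0], [0.057, 0.198, 0, 0], [0.065, 0.228, 0, 0], [0.07, 0.245, 0, 0], [0.07, 0.245, 0, 0]]

```text
time: 6.85
ee_pos: [0.5144, -0.2127, 0.0697]
ee_rot: [-0.564, -0.426, 0.564, -0.426]
ft_force: [0.3, -0.5, 0.4]
width: 0.002
```

Emit:
apply_moves:
  steps:
    - [[0, 0, 0.12, 0], [0, 0, 0.24, 0], [0, 0, 0.36, 0], [0, 0, 0.48, 0], [0, 0, 0.5, 0], [0, 0, 0.5, 0]]

```text
time: 7.45
ee_pos: [0.5145, -0.2141, 0.2712]
ee_rot: [0.565, 0.425, -0.564, 0.426]
ft_force: [0.4, -0.3, 0.1]
width: 0.003
```

Run:
```python
from h import *
s=robot.get_state(); w=snap('wrist','w5.png'); print(s['ee_pos'],s['ft_force'])
snap('scene','s5.png'); a=cv2.imread('pics/s5.png'); o=np.zeros((420,795,3),np.uint8)
o[:325,:375]=cv2.resize(a[165:230,150:225],(375,325),interpolation=cv2.INTER_CUBIC)
o[:315,375:]=cv2.resize(cv2.imread('pics/w5.png'),(420,315)); cv2.imwrite('pics/c5.png',o)
```

```text
[ 0.51452464 -0.21410324  0.27121965] [ 0.35480578 -0.28035177  0.09586764]
```

View pics/c5.png

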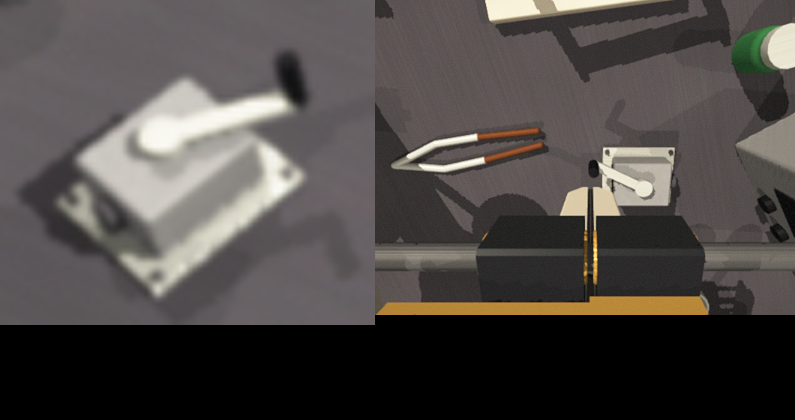

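The lever is back at its rest angle in both views (8 pictures viewed so far). Now go above the loaded carrier, with the jaws across the bar.

Emit:
apply_moves:
  steps:
    - [[-0.036, 0.66, 0.05, -0.428], [-0.036, 0.66, 0.05, -0.428], [-0.036, 0.66, 0.05, -0.428], [-0.036, 0.66, 0.05, -0.428], [-0.036, 0.66, 0.05, -0.428], [-0.036, 0.66, 0.05, -0.428], [-0.036, 0.66, 0.05, -0.428], [-0.036, 0.66, 0.05, -0.428], [-0.036, 0.66, 0.05, -0.428], [-0.036, 0.66, 0.05, -0.428]]
  grip: 1

```text
time: 8.55
ee_pos: [0.4994, 0.0505, 0.2873]
ee_rot: [-0.706, 0.021, 0.708, 0.021]
ft_force: [-0.3, 0.8, 0.7]
width: 0.816
```

Emit:
apply_moves:
  steps:
    - [[0, 0, 0, 0], [0, 0, 0, 0], [0, 0, 0, 0]]

```text
time: 8.85
ee_pos: [0.4997, 0.0504, 0.2889]
ee_rot: [-0.707, 0.018, 0.707, 0.018]
ft_force: [0.3, 0.2, 0.2]
width: 0.99
```

Run:
```python
from h import *
s=robot.get_state(); w=snap('wrist','w6.png'); print(s['ee_pos'],s['ft_force'],s['joint_pos']); print(R.from_quat(s['ee_rot']).as_matrix().round(3))
for P in [(.484,.056,.168),(.69,.05,.168),(.588,.052,.168)]: print(wproj(w,s,P))
```

```text
[0.49967667 0.05035257 0.28887848] [0.3042961 0.176409  0.2288081] [ 4.96103523e-02 -2.72325687e-01  1.69525516e+00  3.89685152e-05
  1.71971560e+00  1.67147088e+00]
[[-0.001 -0.051 -0.999]
 [-0.    -0.999  0.051]
 [-1.     0.     0.001]]
[281. 221.]
[272.9 -64.3]
[278.6  91.8]
```

View pics/w6.png

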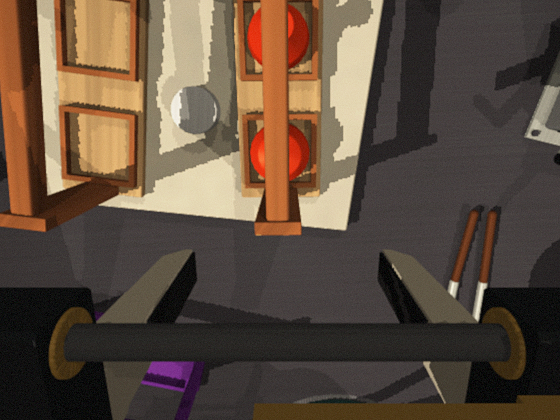

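Run:
```python
from h import *
s=robot.get_state(); w=robot.read_camera('wrist')
img=w['img'].astype(int)
m=((img[...,0]-img[...,2]>60)&(img[...,1]>50)&(img[...,0]<225)&(img[...,1]*2.6>img[...,0]))
for v in [85,95,100,200]: print(v,img[v,255:300:3].tolist())
a=wbp(w,s,277,190,.168);b=wbp(w,s,274,2,.168);e=wbp(w,s,278,222,.168);e2=wbp(w,s,278,235,.168); print(a,b,e,e2)
d=(b-a)[:2];d/=np.linalg.norm(d);print('deg',np.degrees(np.arctan2(d[1],d[0])),'centre',e[:2]+.116*d,e2[:2]+.116*d)
```

```text
85 [[214, 167, 105], [215, 169, 104], [211, 169, 105], [207, 121, 60], [208, 118, 61], [199, 106, 51], [192, 109, 54], [191, 105, 50], [194, 108, 58], [190, 107, 56], [174, 100, 54], [143, 101, 60], [197, 152, 95], [201, 157, 97], [204, 158, 102]]
95 [[212, 169, 105], [218, 173, 111], [215, 171, 111], [202, 113, 57], [204, 118, 62], [198, 115, 58], [194, 109, 54], [190, 104, 49], [194, 110, 58], [192, 109, 58], [175, 99, 51], [130, 82, 48], [217, 171, 109], [221, 175, 111], [217, 171, 107]]
100 [[214, 166, 107], [215, 168, 105], [219, 172, 112], [199, 110, 54], [204, 118, 59], [199, 117, 57], [193, 111, 54], [192, 109, 58], [192, 105, 51], [193, 112, 56], [174, 92, 48], [133, 85, 49], [216, 172, 111], [218, 176, 110], [218, 170, 110]]
200 [[214, 199, 165], [218, 203, 171], [139, 117, 85], [43, 22, 7], [206, 115, 60], [199, 111, 56], [196, 110, 54], [186, 103, 53], [195, 113, 54], [195, 105, 51], [195, 110, 60], [120, 67, 35], [72, 41, 24], [67, 34, 16], [71, 42, 18]]
[0.5111 0.0578 0.168 ] [0.6496 0.0517 0.168 ] [0.4833 0.0586 0.168 ] [0.4716 0.0592 0.168 ]
deg -2.521866618010238 centre [0.59918765 0.05349592] [0.58748765 0.05409592]
```

The bar runs vertically in the image at about columns 264–290, and its near post's outer top edge is at row 235. That gives a centre of about (0.588, 0.0545) and an axis of -2.5°. Both pieces are red and seated at (278,38) and (278,150). Move above it, then lower partway.

Emit:
apply_moves:
  steps:
    - [[0.11, 0.005, 0, 0.002], [0.221, 0.01, 0, 0.002], [0.221, 0.01, -0.1, 0.002], [0.221, 0.01, -0.2, 0.002], [0.221, 0.01, -0.2, 0.002], [0.221, 0.01, -0.2, 0.002]]

```text
time: 9.55
ee_pos: [0.5881, 0.0544, 0.2105]
ee_rot: [-0.707, 0.016, 0.707, 0.016]
ft_force: [-0.3, 0.7, 0.4]
width: 1.001
```

Run:
```python
from h import *
s=robot.get_state(); w=snap('wrist','w7.png'); print(s['ee_pos'],s['ft_force'])
f=s['ee_pos'];d=np.array([np.cos(-.047),np.sin(-.047)])
for t in (0,.05,.1,.116):
    P=np.array([.588,.0545])+t*d; print(t,[wproj(w,s,[P[0]+k*.01*.047,P[1]+k*.01,.168]).tolist() for k in(1,-1)])
for n in ['dome_foot','bud_foot','carrier_handle']: print(n,[(np.round(d['xyz'],3).tolist(),round(d['conf'],2)) for d in robot.spot_in(n,'wrist')])
```

```text
[0.5880896  0.05439129 0.21052546] [-0.29142107  0.73792286  0.40511303]
0 [[270.5, 235.0], [302.6, 235.0]]
0.05 [[269.5, 154.6], [303.6, 154.7]]
0.1 [[268.3, 62.9], [304.9, 62.9]]
0.116 [[267.9, 30.7], [305.3, 30.7]]
dome_foot [([0.535, 0.045, 0.068], 0.8)]
bud_foot [([0.651, 0.038, 0.063], 0.85), ([0.605, 0.056, 0.156], 0.33)]
carrier_handle [([0.61, 0.056, 0.16], 0.76), ([0.287, 0.261, 0.008], 0.55)]
```

View pics/w7.png

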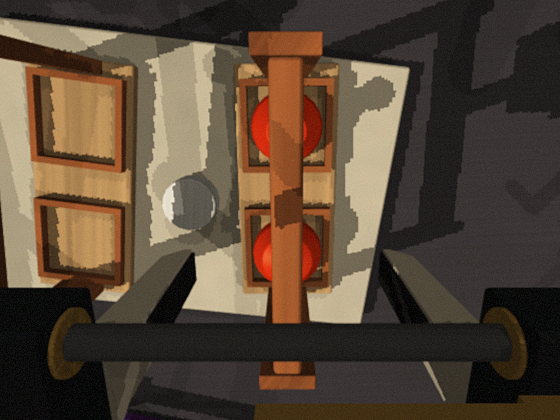

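The prediction matches the picture: the far post's edge is at row 31 and the bar at columns 268–302. Lower and grip.

Emit:
apply_moves:
  steps:
    - [[0, 0, -0.07, 0], [0, 0, -0.14, 0], [0, 0, -0.18, 0], [0, 0, -0.18, 0], [0, 0, -0.18, 0]]

```text
time: 10.25
ee_pos: [0.5886, 0.0544, 0.1391]
ee_rot: [0.707, -0.016, -0.706, -0.016]
ft_force: [0.0, -0.1, 0.0]
width: 0.999
```

Emit:
apply_moves:
  steps:
    - [[0, 0, 0, 0], [0, 0, 0, 0], [0, 0, 0, 0], [0, 0, 0, 0], [0, 0, 0, 0], [0, 0, 0, 0], [0, 0, 0, 0], [0, 0, 0, 0], [0, 0, 0, 0], [0, 0, 0, 0]]
  grip: 0
  squeeze: 58

```text
time: 11.25
ee_pos: [0.5882, 0.0544, 0.1375]
ee_rot: [-0.707, 0.016, 0.707, 0.016]
ft_force: [2.2, -0.1, 2.1]
width: 0.211
```

Run:
```python
from h import *
s=robot.get_state(); print({k:np.round(s[k],3).tolist() for k in ('ee_pos','ft_force','ft_torque','width')})
```

```text
{'ee_pos': [0.588, 0.054, 0.138], 'ft_force': [2.191, -0.057, 2.053], 'ft_torque': [-0.086, -0.334, -0.075], 'width': 0.211}
```

Emit:
apply_moves:
  steps:
    - [[0, 0, 0.004, 0], [0, 0, 0.01, 0], [0, 0, 0.018, 0], [0, 0, 0.028, 0], [0, 0, 0.038, 0], [0, 0, 0.048, 0], [0, 0, 0.056, 0], [0, 0, 0.062, 0], [0, 0, 0.065, 0], [0, 0, 0.065, 0]]

```text
time: 12.25
ee_pos: [0.5882, 0.0544, 0.1638]
ee_rot: [0.707, -0.016, -0.707, -0.016]
ft_force: [-0.2, -0.2, -7.7]
width: 0.21
```

Run:
```python
from h import *
s=robot.get_state(); print({k:np.round(s[k],3).tolist() for k in ('ee_pos','ft_force','ft_torque','width')})
snap('wrist','w8.png'); snap('side','side8.png')
a=cv2.imread('pics/w8.png');b=cv2.imread('pics/side8.png')[150:270,220:360]
o=np.zeros((600,560,3),np.uint8);o[:270]=a[:270];o[270:570,:350]=cv2.resize(b,(350,300),interpolation=cv2.INTER_CUBIC);cv2.imwrite('pics/c8.png',o)
```

```text
{'ee_pos': [0.588, 0.054, 0.164], 'ft_force': [-0.223, -0.234, -7.687], 'ft_torque': [0.003, 0.03, -0.016], 'width': 0.21}
```

View pics/c8.png

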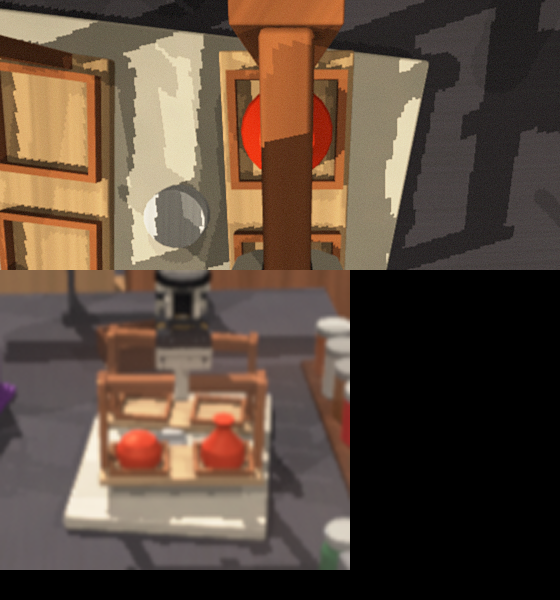

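The carrier is free by about 26 mm, level, with both pieces seated and a weight of 7.7 N. The wrist torque is about 0.03 N m. Continue to 10 cm.

Emit:
apply_moves:
  steps:
    - [[0, 0, 0.005, 0], [0, 0, 0.015, 0], [0, 0, 0.03, 0], [0, 0, 0.046, 0], [0, 0, 0.062, 0], [0, 0, 0.078, 0], [0, 0, 0.092, 0], [0, 0, 0.102, 0], [0, 0, 0.108, 0], [0, 0, 0.11, 0]]

```text
time: 13.35
ee_pos: [0.5882, 0.0544, 0.2078]
ee_rot: [0.707, -0.016, -0.707, -0.016]
ft_force: [0.3, -0.2, -7.2]
width: 0.21
```

Emit:
apply_moves:
  steps:
    - [[0, 0, 0.005, 0], [0, 0, 0.015, 0], [0, 0, 0.03, 0], [0, 0, 0.045, 0], [0, 0, 0.06, 0], [0, 0, 0.07, 0], [0, 0, 0.075, 0], [0, 0, 0.075, 0], [0, 0, 0.075, 0], [0, 0, 0.075, 0]]

```text
time: 14.35
ee_pos: [0.5881, 0.0544, 0.2373]
ee_rot: [-0.707, 0.016, 0.707, 0.016]
ft_force: [1.1, 0.3, -7.0]
width: 0.212
```

Run:
```python
from h import *
s=robot.get_state(); print({k:np.round(s[k],3).tolist() for k in ('time','ee_pos','ft_force','ft_torque','width','qd')})
snap('scene','s9.png'); snap('side','side9.png')
a=cv2.imread('pics/s9.png')[140:320,150:420];b=cv2.imread('pics/side9.png')[120:270,220:360]
o=np.zeros((600,740,3),np.uint8);o[:253,:380]=cv2.resize(a,(380,253));o[:375,385:735]=cv2.resize(b,(350,375),interpolation=cv2.INTER_CUBIC);cv2.imwrite('pics/c9.png',o)
```

```text
{'time': 14.35, 'ee_pos': [0.588, 0.054, 0.237], 'ft_force': [1.058, 0.303, -7.049], 'ft_torque': [0.095, -0.01, -0.047], 'width': 0.212, 'qd': [0.002, 0.001, -0.0, 0.002, -0.001, 0.0]}
```

View pics/c9.png

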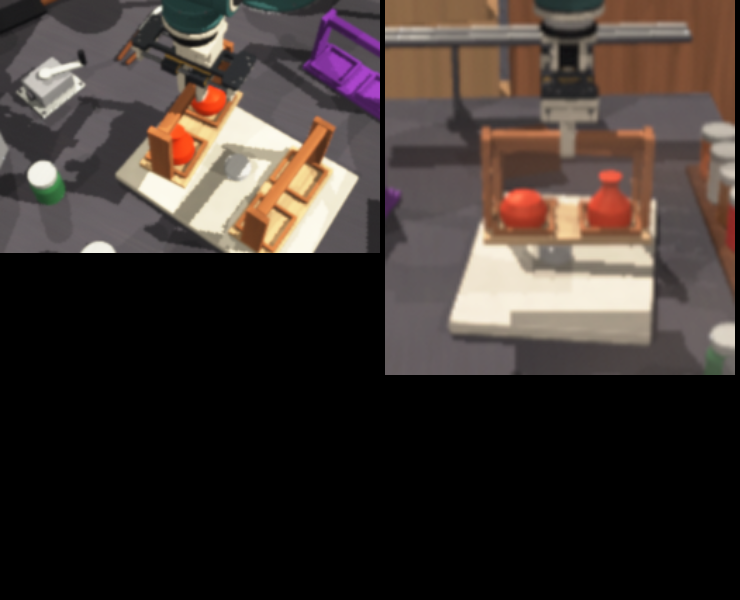

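The carrier is 100 mm up, level, both pieces are seated and the lever is at rest. Handing in.

```bash
python3 -c "
from bench import robot
print(robot.job_done())"
```

```text
the job is handed in; nothing more can be done
None
```

The batch is booked, and the arm finished holding the loaded carrier about 10 cm above the kiln shelf. I handed the job in at about 14.5 s; the hand-in gives no verdict.

- **Lever:** I pushed the peg with shut fingers until the force jumped from about 5 N to 17 N, with the lever at about 26° by the wrist picture. I then backed off. The scene and wrist pictures both show it back at its rest angle.
- **Carrier:** I gripped the middle of its handle bar with a 58 N squeeze; the opening read 19.6 mm on the 20 mm bar. It went up 100 mm, and the held load reads 7.0 to 7.7 N, which fits the loaded mass.
- **Last checks:** The side picture shows the carrier level with the dome and bud in their seats. The arm is still and the wrist torque is at most 0.1 N m. In the final scene crop the empty carrier, wax tin, jar and purple look-alike look unmoved; the other bystanders were outside it or hidden.
- **Disagreements:** The first estimates of the handle and pivot from the two fixed cameras differed by about 1 to 3 cm. I used the wrist camera's close views instead, and they matched what I found. At the stop, part of the force pointed sideways, which I put down to friction on the peg.

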